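# Load a can into the gravity can feeder

## Robot

A 7-joint arm with a two-finger parallel gripper is mounted at the origin on the work surface. World frame = base frame: x ahead of the robot, y to its left, z up, the work surface at z = 0. Lengths are in m, angles in degrees, forces in N, time in s.
With the tool pointing down it reaches from about 0.425 to 0.875 m from the base axis. Payload 4.7 kg.
Tool frame: the origin (TCP) lies midway between the tips of the shut fingers; the grasp point (between the pads) lies env.hold_point_z behind it (env.hold_point_z is the distance from the TCP to the grasp point, in m); z points along the fingers, y is the line along which they close (so a half turn about z gives the same grasp; the last joint's range is limited). The gripper opens to 87 mm and grips with 3 to 60 N. Pads are 19 mm wide; open, the fingers measure 117 mm over their backs; the gripper's body (75 mm by 190 mm) begins 51 mm behind the grasp point.
Start: joints at [-67.89, 18.392, -4.016, 83.108, 1.295, 78.541, -3.26], TCP at [0.236, 0.606, 0.223] pointing down, gripper open.
Joint ranges: [-163.93, 163.93], [-17.29, 119.83], [-79.2, 71.16], [3.27, 140.29], [-89.18, 269.18], [5.43, 117.66], [-154.24, 154.24]. Speed limits (degrees/s): [147.25, 147.25, 180, 180, 180, 180, 180].

## Interface

Orientations are given as a 3x3 rotation matrix whose columns are the frame's x, y, z axes.
In Python, from workcell import env, imaging, sensors, close_job gives the robot as it stands (env), with the cameras (imaging), the job as plain functions and the readings (sensors).
- The arm moves only by the shell command python3 drive.py 'ROWS' [FORCE]. ROWS is a JSON list of rows, 1 to 10 of them, each of 7 numbers: a rotation vector rx, ry, rz in degrees, then dx, dy, dz in m, then the opening from 0.0 (shut) to 1.0 (fully open); each row shifts and turns the commanded pose from where the row before left it, along the tool's axes as they then stand; what a row does not reach is not made up. A row lasts 1/8 s, in which the tool goes at most 0.0625 m and 10.7 degrees, less where a joint would pass 70% of its speed; a pose out of reach is approached as far as the arm can. The fingers move at their own pace and stop on an object; FORCE is the grip in N (left out, the last holds). Time passes only in rows, so rows that do not move let the fingers close. It prints the time, the measured TCP pose, the force, the opening and the grip force at its end.
- sensors.sense(): the state, without advancing time (a new reading comes with each control period).
- imaging.camera(name): name is "side" or "top"; returns (picture, depth): 384x512x3 uint8, red, green, blue; 384x512 float32, m along the optical axis (not along the pixel's ray), 0 where there is no reading.
- imaging.camera_info(name): a dict with "camera_matrix" (3x3 intrinsics, pixels), "k1" (the pictures are not rectified: a ray, as slopes to the right and down, at radius r is drawn at 1 + k1 r^2 times it, then the intrinsics apply), "T" (4x4, takes a point from camera to world coordinates). Camera axes: x right, y up, looking along -z (the intrinsics and any distortion apply to the point x, -y, -z); pixel columns grow to the right and rows downward; lengths in m; the calibration is good to about 2 mm. A picture is of the moment at which its call begins. camera_info takes no time and is no camera call.
- close_job(): hands the job in; it is judged then, once.
The state is a dict: "t": time; "joints": joint angles; "joint_velocities": joint speeds; "joint_efforts": joint torques, N m; "ee_pos": TCP position; "orientation": TCP orientation; "wrist_force": force on the tool from outside, world axes, zero at the start; "moment": the same for the moment, N m; "width": opening from 0.0 (shut) to 1.0 (fully open); "gripper_force": force on a finger pad.
Only numpy, scipy, OpenCV 4.12 (cv2) and the standard library are available. Lean on these libraries where they do the work, as an engineer would, in place of code of your own. Each camera call takes 0.05 s, during which the arm holds its last target. There are 200 camera calls.

## Task

Put the can with the red label into the can feeder: lower it onto the blue rocker tray, lying on its side so that it can roll towards the white-sided lane, and let go of it there, so that its own weight tips the tray and it rolls down into the lane and comes to rest. Leave the green and yellow cans lying on their rest.

Things in the scene. Friction and masses are not known exactly. Their poses are not given: they have to be found in the camera images.
- red_can: Red-labelled food can with metal rims, 53 mm diameter, 74 mm long, 0.2 kg, lying on its side. Origin: its centre; x: its axis. Lies on a fixed rest: two rails 22 mm below its centre, 44 mm wide over all, so fingers can straddle the can from above, tips to 20 mm below its centre. Three cans lie end to end there, 26 mm apart, in any order.
- tray: Blue tray, level when empty, hinged on a fixed can feeder. Origin: top face over the axle, 110 mm up; x to the lane, y along axle. Flat from x -6 (12 mm lip) to +120 mm, 107 mm between 18 mm fences. Lay can along y at x 65, y 0 (20 mm off is fine). Counterbalanced, damped: can tips it 0.42 rad, rolls off, tray levels in 3 s. Lane: x 120 to 244, end stop, can rests at x 217, z -59 mm.
- green_can: Bystander: green-labelled can of the same size and axes, on the same rest; stays there.
- yellow_can: Bystander: yellow-labelled can of the same size and axes, on the same rest; stays there. (Also on the counter, unlisted: a pink and a yellow bowl, 120 mm wide, 70 mm high, beyond the rest and feeder, about 0.85 m ahead of the robot.)

How it is judged (in metres and radians):
On the way, in this order (a step that is already met when the one before it is completed fails the run):
1. the red can, held, is brought down over the tray's platform, its underside within 30 mm of it (x of red_can in the frame of tray between 0 and 0.125 m and y of red_can in the frame of tray between -0.055 and 0.055 m and z of red_can in the frame of tray between 0.015 and 0.0565 m and contact force between red_can and the fingers above 0.3 N), for 0.02 s.
2. let go, the can lies on the tray, lengthwise across it, and tips it (contact force between red_can and the fingers below 0.05 N and contact force between red_can and tray above 0.1 N and angle between tray's own z axis and vertical above 0.12 rad and angle between the x axis of red_can and the y axis of tray, either way round below 0.5 rad), for 0.02 s.
At the end, for the whole second after the job is handed in: The red can lies still at the lane's end stop (centre 190 to 250 mm beyond the axle, between the sides, axis within 28 degrees of the axle's), the empty tray is level again (within 0.08 rad), and the green and yellow cans are within 40 mm of their starts (x of red_can in the frame of tray between 0.19 and 0.25 m and y of red_can in the frame of tray between -0.062 and 0.062 m and z of red_can in the frame of tray between -0.085 and -0.04 m and angle between tray's own z axis and vertical below 0.08 rad and linear speed of red_can below 0.03 m/s and angle between the x axis of red_can and the y axis of tray, either way round below 0.5 rad and distance of each of green_can, yellow_can from where it was at the start of the episode below 0.04 m); the robot touches nothing.
It fails at once if the green or yellow can is moved more than 40 mm (not (distance of green_can from where it was at the start of the episode below 0.04 m) or not (distance of yellow_can from where it was at the start of the episode below 0.04 m)).
It also fails if it takes over 40 s, if anything falls off the work surface, if the arm or the gripper's body presses on something with over 40 N, if the wrist force passes 120 N, or if a joint passes its speed limit or range.

## Working session

There is one attempt and no reset: what is moved stays moved. The work goes in short steps, Python scripts to look and compute and a shell command to move; the robot and the scene stay as the last step left them, time stands still between calls to the robot, and variables do not carry over. Pictures are saved under pics/ and viewed, at most 10 in all, crops included, and the job is handed in when it is done.

```bash
ls; mkdir -p pics; python3 - <<'E'
from workcell import env, imaging, sensors, close_job
import cv2,numpy as np
s=sensors.sense();print(s['t'],s['ee_pos'],np.round(s['orientation'],3).tolist(),s['width'],env.hold_point_z)
for n in('side','top'):
    p,d=imaging.camera(n);np.savez(f'{n}0.npz',p=p,d=d);cv2.imwrite(f'pics/{n}0.png',p[...,::-1]);i=imaging.camera_info(n);print(n,i)
E
```

```text
drive.py
pics
workcell.py
0.0 [0.23597158 0.6050543  0.22145217] [[-0.932, 0.363, -0.001], [0.363, 0.932, -0.002], [-0.0, -0.002, -1.0]] 0.9996220669663698 0.0187
side {'camera_matrix': array([[368.4858518 ,   0.        , 253.0156366 ],
       [  0.        , 368.4858518 , 192.52993209],
       [  0.        ,   0.        ,   1.        ]]), 'k1': -0.04240550403045146, 'T': array([[-9.99535449e-01, -4.75672861e-04, -3.04739159e-02,
         4.95077610e-01],
       [-2.48459861e-02, -5.66362750e-01,  8.23781471e-01,
         3.90219659e-01],
       [-1.76511413e-02,  8.24155937e-01,  5.66087828e-01,
         4.78834150e-01],
       [ 0.00000000e+00,  0.00000000e+00,  0.00000000e+00,
         1.00000000e+00]])}
top {'camera_matrix': array([[425.69016893,   0.        , 250.73617916],
       [  0.        , 425.69016893, 190.7556377 ],
       [  0.        ,   0.        ,   1.        ]]), 'k1': -0.015694557630315853, 'T': array([[-0.01586228,  0.98997855, -0.14032409,  0.42362889],
       [-0.99982745, -0.01706145, -0.00734675, -0.12994679],
       [-0.00966725,  0.14018334,  0.99007837,  0.83512352],
       [ 0.        ,  0.        ,  0.        ,  1.        ]])}
```

View pics/side0.png

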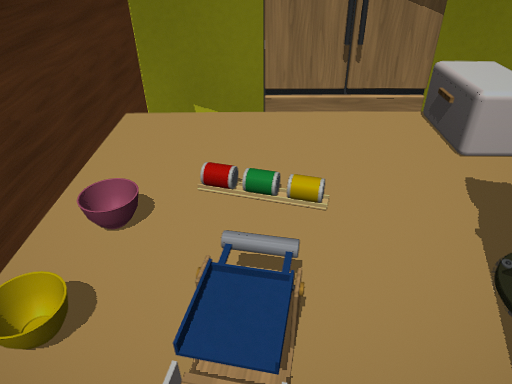

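View pics/top0.png

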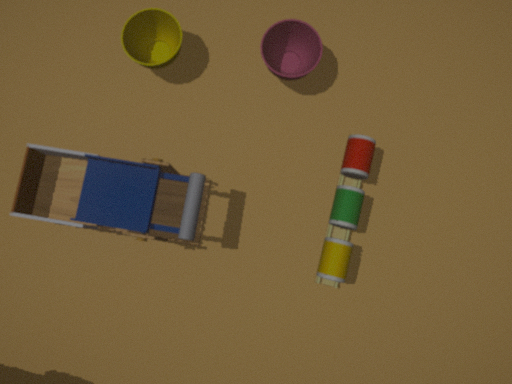

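The side view shows the red can at about (219,175), green at (262,181) and yellow at (306,187). The blue tray is around (240,315), with its counterweight at (260,243). In the top view red is at (358,157), the tray platform is at about (118,195), and the lane runs to the left (world +y).

```bash
cat >h.py <<'E'
from workcell import env, imaging, sensors, close_job
import cv2,numpy as np
def rays(n,px):
    i=imaging.camera_info(n);u=cv2.undistortPoints(np.float64(px).reshape(-1,1,2),i['camera_matrix'],np.array([i['k1'],0,0,0.]))[:,0]
    return i['T'][:3,3],np.c_[u[:,0],-u[:,1],-np.ones(len(u))]@i['T'][:3,:3].T
def cloud(n,d,m):
    v,u=np.nonzero(m&(d>0));o,r=rays(n,np.c_[u,v]);return o+r*d[v,u][:,None]
def tri(a,b):
    (o,r),(q,s)=rays('side',[a]),rays('top',[b]);r,s=r[0],s[0]
    k=np.linalg.lstsq(np.c_[r,-s],q-o,rcond=None)[0];A,B=o+k[0]*r,q+k[1]*s
    return (A+B)/2,np.linalg.norm(A-B)
def masks(p):
    h=cv2.cvtColor(p,cv2.COLOR_RGB2HSV).astype(int);H,S,V=h[...,0],h[...,1],h[...,2]
    R=dict(red=((H<6)|(H>174))&(S>200)&(V>90),green=(H>50)&(H<80)&(S>150),blue=(H>100)&(H<125)&(S>150),yellow=(H>22)&(H<30)&(S>200)&(V>120))
    for k,m in R.items():
        c,l,st,_=cv2.connectedComponentsWithStats(m.astype(np.uint8))
        if k!='yellow': R[k]=l==1+st[1:,4].argmax()
    return R
E
python3 - <<'E'
from h import *
C={}
for n in('side','top'):
    z=np.load(n+'0.npz');M=masks(z['p']);
    for k in('red','green','blue'):
        m=M[k];v,u=np.nonzero(m);C[n,k]=(u.mean(),v.mean());P=cloud(n,z['d'],m)
        print(n,k,m.sum(),np.round(C[n,k],1),'mean',P.mean(0).round(4),'z pct',np.percentile(P[:,2],[2,50,98]).round(4))
        if k!='blue':
            T=P[P[:,2]>np.percentile(P[:,2],98)-.012];r=cv2.minAreaRect(np.float32(T[:,:2]*1000));print('  rect',r)
        else:
            print(np.histogram(P[:,2],bins=np.arange(.06,.15,.005)))
            T=P[abs(P[:,2]-.11)<.004];A=np.c_[T[:,:2],np.ones(len(T))];print('  plane',np.linalg.lstsq(A,T[:,2],rcond=None)[0]);
            print(' rect floor',cv2.minAreaRect(np.float32(T[:,:2]*1000)));
            F=P[(P[:,2]>.119)];print(' rect high',cv2.minAreaRect(np.float32(F[:,:2]*1000)), F.max(0))
for k in('red','green'):print(k,tri(C['side',k],C['top',k]))
E
```

```text
side red 484 [216.3 173.2] mean [ 0.6024 -0.3111  0.0493] z pct [0.029  0.0517 0.0616]
  rect ((600.6333618164062, -321.25811767578125), (32.648338317871094, 58.163536071777344), 76.04988861083984)
side green 597 [259.1 180.8] mean [ 0.5064 -0.284   0.0464] z pct [0.0191 0.0494 0.0617]
  rect ((504.2625427246094, -293.826416015625), (31.748586654663086, 58.03036880493164), 76.3951187133789)
side blue 10059 [237.6 315.6] mean [0.5268 0.1107 0.1109] z pct [0.1071 0.109  0.1271]
(array([   0,    0,    0,    0,    0,    0,    0,    0,   14, 7750,  854,
        406,  335,  650,    0,    0,    0]), array([0.06 , 0.065, 0.07 , 0.075, 0.08 , 0.085, 0.09 , 0.095, 0.1  ,
       0.105, 0.11 , 0.115, 0.12 , 0.125, 0.13 , 0.135, 0.14 , 0.145]))
  plane [ 0.00105579 -0.00134378  0.1085101 ]
 rect floor ((520.040283203125, 83.05950927734375), (182.22962951660156, 113.70401763916016), 79.5036849975586)
 rect high ((525.332763671875, 107.94268798828125), (131.37986755371094, 114.625244140625), 79.76164245605469) [0.5919558  0.1821833  0.12917729]
top red 431 [357.6 153.6] mean [ 0.6002 -0.3243  0.058
[... 465 characters left out ...]
   0,    0,    1, 1715,  380,
         22,   64,   19,    1,    0,    0]), array([0.06 , 0.065, 0.07 , 0.075, 0.08 , 0.085, 0.09 , 0.095, 0.1  ,
       0.105, 0.11 , 0.115, 0.12 , 0.125, 0.13 , 0.135, 0.14 , 0.145]))
  plane [-0.00076878 -0.0030708   0.10962184]
 rect floor ((524.8533325195312, 107.33412170410156), (117.9439926147461, 103.9370346069336), 79.63524627685547)
 rect high ((488.46307373046875, 68.51619720458984), (55.56858825683594, 117.61637115478516), 36.52406311035156) [0.54579099 0.13231103 0.13018237]
red (array([ 0.60501718, -0.32956618,  0.037971  ]), np.float64(0.0001535265000024023))
green (array([ 0.50119751, -0.28135514,  0.04743671]), np.float64(0.010170032222313457))
```

```bash
python3 - <<'E'
from h import *
from scipy.optimize import least_squares
a=np.radians(-16)
cl=[];S=[]
for n in('side','top'):
    z=np.load(n+'0.npz');P=cloud(n,z['d'],z['d']>0)
    P=P[(abs(P[:,0]-.5)<.2)&(abs(P[:,1]+.295)<.09)&(P[:,2]>.03)&(P[:,2]<.075)];cl.append(P)
    M=masks(z['p'])
P=np.vstack(cl)
def f(q,P=P):  # line y=q0+tan(q1)(x-.5), z=q2 ; known radius
    d=(P[:,1]-q[0]-np.tan(q[1])*(P[:,0]-.5))*np.cos(q[1]);return np.hypot(d,P[:,2]-q[2])-.0265
for Q in(P,*cl):
    r=least_squares(f,[-.29,a,.037],args=(Q,),loss='soft_l1',f_scale=.002);q=r.x
    print(len(Q),q,np.degrees(q[1]),'med res',np.median(abs(r.fun)))
    s=(Q[:,0]-.5)/np.cos(q[1])
    # along-axis extents
    D=np.array([np.cos(q[1]),np.sin(q[1])]);s=(Q[:,:2]-[.5,q[0]])@D;ok=abs(f(q,Q))<.004
    h,e=np.histogram(s[ok],np.arange(-.2,.2,.004));print([(round(float(x),3),int(c)) for x,c in zip(e,h) if c>0])
    t=np.sort(s[ok]);g=np.nonzero(np.diff(t)>.012)[0];b=np.r_[0,g+1],np.r_[g,len(t)-1]
    for i,j in zip(*b):print('seg',t[i],t[j],'centre',np.array([.5,q[0]])+D*(t[i]+t[j])/2)
E
```

```text
5768 [-0.30176418 -0.26951173  0.03513899] -15.441884836286318 med res 0.0008789998162404347
[(-0.136, 58), (-0.132, 111), (-0.128, 103), (-0.124, 108), (-0.12, 107), (-0.116, 103), (-0.112, 104), (-0.108, 109), (-0.104, 104), (-0.1, 108), (-0.096, 103), (-0.092, 107), (-0.088, 107), (-0.084, 103), (-0.08, 100), (-0.076, 107), (-0.072, 101), (-0.068, 106), (-0.064, 82), (-0.06, 1), (-0.04, 8), (-0.036, 78), (-0.032, 102), (-0.028, 102), (-0.024, 97), (-0.02, 105), (-0.016, 97), (-0.012, 97), (-0.008, 104), (-0.004, 102), (0.0, 96), (0.004, 95), (0.008, 102), (0.012, 94), (0.016, 101), (0.02, 99), (0.024, 94), (0.028, 100), (0.032, 90), (0.036, 69), (0.04, 2), (0.06, 15), (0.064, 74), (0.068, 97), (0.072, 97), (0.076, 88), (0.08, 94), (0.084, 97), (0.088, 93), (0.092, 93), (0.096, 93), (0.1, 93), (0.104, 88), (0.108, 94), (0.112, 89), (0.116, 90), (0.12, 98), (0.124, 90), (0.128, 91), (0.132, 84), (0.136, 67), (0.14, 2)]
seg -0.13447739792098556 -0.05998110499395738 centre [ 0.40628063 -0.27587584]
seg -0.036691155884218805 0.04039531741622505 centre [ 0.50178522 -0.30225732]
seg 0.06
[... 1579 characters left out ...]
4, 62), (-0.02, 64), (-0.016, 62), (-0.012, 65), (-0.008, 64), (-0.004, 62), (0.0, 65), (0.004, 58), (0.008, 66), (0.012, 61), (0.016, 60), (0.02, 60), (0.024, 62), (0.028, 61), (0.032, 60), (0.036, 57), (0.04, 1), (0.064, 44), (0.068, 60), (0.072, 60), (0.076, 61), (0.08, 60), (0.084, 60), (0.088, 58), (0.092, 61), (0.096, 58), (0.1, 58), (0.104, 62), (0.108, 59), (0.112, 60), (0.116, 58), (0.12, 60), (0.124, 59), (0.128, 59), (0.132, 52), (0.136, 54), (0.14, 2)]
seg -0.13401544825814582 -0.06013750662850017 centre [ 0.40638634 -0.27671295]
seg -0.0342379355333154 0.040214836852728024 centre [ 0.50288185 -0.3032008 ]
seg 0.065768650145359 0.14047548489049383 centre [ 0.5994436  -0.32970683]
```

```bash
python3 drive.py '[[0,0,-0.6,-0.05,-0.03,0,1],[0,0,-0.6,-0.05,-0.03,0,1],[0,0,-0.6,-0.05,-0.03,0,1],[0,0,-0.6,-0.05,-0.03,0,1],[0,0,-0.6,-0.05,-0.03,0,1],[0,0,-0.6,-0.05,-0.03,0,1],[0,0,-0.6,-0.05,-0.03,0,1],[0,0,-0.6,-0.05,-0.03,0,1],[0,0,-0.6,-0.05,-0.03,0,1],[0,0,-0.5,-0.05,-0.03,0,1]]' 20
cat > go.py <<'E'
import sys
from h import *
x,y,z,a=map(float,sys.argv[1:]);s=sensors.sense();R=np.array(s['orientation']);c=np.array(s['ee_pos'])
cur=np.degrees(np.arctan2(R[1,1],R[0,1]))
print(c.round(4),'yaw',cur,'d tool',(R.T@(np.array([x,y,z])-c)).round(4),'rz',cur-a,'tilt',R[:2,2].round(4),s['t'])
E
python3 go.py .598 -.329 .12 74.6
```

```text
t: 1.35
ee_pos: [0.615, 0.1606, 0.2223]
orientation: [[-0.964, 0.265, -0.0], [0.265, 0.964, 0.0], [0.0, 0.0, -1.0]]
wrist_force: [0.7, 0.1, 1.2]
width: 0.996
gripper_force: 0.0
[0.615  0.1606 0.2223] yaw 74.6305651031174 d tool [-0.1134 -0.4766  0.1022] rz 0.030565103117410786 tilt [-0.0003  0.0001] 1.35
```

```bash
python3 drive.py '[[0,0,0,-0.012,-0.053,0,1],[0,0,0,-0.012,-0.053,0,1],[0,0,0,-0.012,-0.053,0,1],[0,0,0,-0.012,-0.053,0,1],[0,0,0,-0.012,-0.053,0,1],[0,0,0,-0.012,-0.053,0.02,1],[0,0,0,-0.012,-0.053,0.02,1],[0,0,0,-0.012,-0.05,0.03,1],[0,0,0,-0.012,-0.04,0.03,1],[0,0,0,0,0,0,1]]'
python3 go.py .598 -.329 .021 74.6
```

```text
t: 2.6
ee_pos: [0.5917, -0.3153, 0.1188]
orientation: [[-0.962, 0.272, -0.007], [0.272, 0.962, -0.001], [0.007, -0.002, -1.0]]
wrist_force: [-1.0, 0.7, -0.9]
width: 0.994
gripper_force: 0.0
[ 0.5917 -0.3153  0.1188] yaw 74.19938028909147 d tool [-0.0104 -0.0112  0.0977] rz -0.4006197109085292 tilt [-0.007  -0.0006] 2.6
```

```bash
python3 drive.py '[[0,0,0,-0.007,-0.013,0.02,1],[0,0,0,0,0,0.025,1],[0,0,0,0,0,0.02,1],[0,0,0,0,0,0,1]]'
python3 go.py .598 -.329 .021 74.6
```

```text
t: 3.1
ee_pos: [0.5985, -0.3236, 0.0558]
orientation: [[-0.964, 0.264, -0.003], [0.264, 0.964, 0.002], [0.003, 0.001, -1.0]]
wrist_force: [0.1, 1.0, -0.2]
width: 0.999
gripper_force: 0.0
[ 0.5985 -0.3236  0.0558] yaw 74.671190415746 d tool [-0.0011 -0.0054  0.0347] rz 0.0711904157460026 tilt [-0.0029  0.0022] 3.1
```

```bash
python3 drive.py '[[0,0,0,-0.001,-0.004,0.018,1],[0,0,0,0,0,0.015,1],[0,0,0,0,0,0,1]]'
python3 go.py .598 -.329 .021 74.6
python3 - <<'E'
from h import *
a=imaging.camera('side')[0][110:240,150:370];b=imaging.camera('top')[0][90:300,270:450]
b=cv2.resize(b,None,fx=2,fy=2);a=cv2.resize(a,None,fx=2,fy=2)
o=np.zeros((420,800,3),np.uint8);o[:260,:440]=a;o[:420,440:]=b;cv2.imwrite('pics/g1.png',o[...,::-1])
E
```

```text
t: 3.48
ee_pos: [0.5979, -0.329, 0.0227]
orientation: [[-0.964, 0.266, -0.003], [0.266, 0.964, 0.001], [0.003, 0.001, -1.0]]
wrist_force: [-0.1, 0.4, -0.0]
width: 1.002
gripper_force: 0.0
[ 0.5979 -0.329   0.0227] yaw 74.58550574307932 d tool [-0.0001  0.      0.0017] rz -0.014494256920670523 tilt [-0.0028  0.0015] 3.475
```

View pics/g1.png

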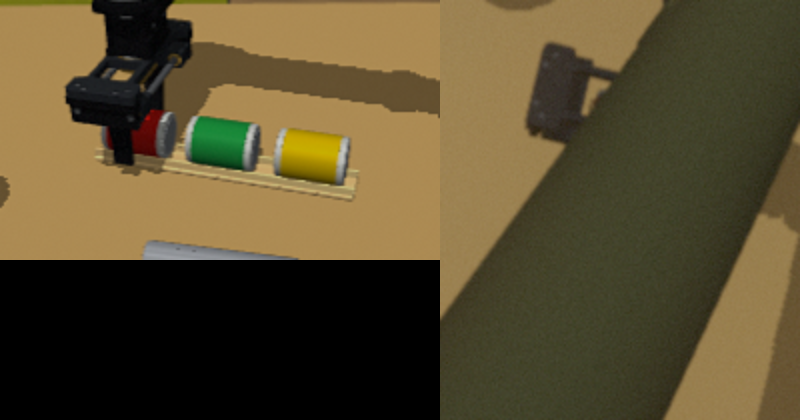

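The side crop shows the near finger in front of the red can's middle (crop (123,145) against the can's span of 105–175). The offset is consistent with perspective and the tilted closing line. The green and yellow cans are undisturbed, so I'm closing.

```bash
python3 drive.py '[[0,0,0,0,0,0,0],[0,0,0,0,0,0,0],[0,0,0,0,0,0,0],[0,0,0,0,0,0,0]]' 20; python3 drive.py '[[0,0,0,0,0,-0.02,0],[0,0,0,0,0,-0.04,0],[0,0,0,0,0,-0.06,0],[0,0,0,0,0,-0.06,0]]' 
python3 go.py .527 .1165 .21 79.7
```

```text
t: 4.08
ee_pos: [0.5992, -0.3297, 0.0247]
orientation: [[-0.964, 0.266, 0.0], [0.266, 0.964, 0.0], [-0.0, 0.0, -1.0]]
wrist_force: [0.3, -0.2, -0.1]
width: 0.63
gripper_force: 0.0
t: 4.58
ee_pos: [0.5987, -0.3297, 0.2074]
orientation: [[-0.964, 0.266, 0.0], [0.266, 0.964, -0.0], [-0.0, -0.0, -1.0]]
wrist_force: [0.9, -0.2, -2.5]
width: 0.603
gripper_force: 20.0
[ 0.5987 -0.3297  0.2074] yaw 74.5768403487532 d tool [ 0.1878  0.4111 -0.0028] rz -5.123159651246809 tilt [ 0.0004 -0.0002] 4.575
```

```bash
python3 drive.py '[[0,0,-0.6,0.023,0.05,0,0],[0,0,-0.7,0.023,0.05,0,0],[0,0,-0.7,0.023,0.05,0,0],[0,0,-0.7,0.023,0.05,0,0],[0,0,-0.7,0.023,0.05,0,0],[0,0,-0.6,0.023,0.05,0,0],[0,0,-0.6,0.023,0.05,0,0],[0,0,-0.5,0.023,0.05,0,0],[0,0,0,0,0,0,0]]'
python3 go.py .527 .1165 .16 79.7
python3 - <<'E'
from h import *
p,d=imaging.camera('side');m=masks(p)['red'];P=cloud('side',d,m);print(m.sum(),P.mean(0),np.percentile(P[:,2],[2,98]))
np.savez('side1.npz',p=p,d=d)
cv2.imwrite('pics/t1.png',p[...,::-1])
E
```

```text
t: 5.7
ee_pos: [0.5089, 0.107, 0.2057]
orientation: [[-0.985, 0.17, 0.0], [0.17, 0.985, 0.003], [-0.0, 0.003, -1.0]]
wrist_force: [0.8, -1.3, -1.9]
width: 0.605
gripper_force: 20.0
[0.5089 0.107  0.2057] yaw 80.20036743725034 d tool [-0.0162  0.0123  0.0457] rz 0.5003674372503326 tilt [0.0005 0.0026] 5.7
41 [0.49343748 0.13695049 0.2079159 ] [0.20470245 0.21076358]
```

View pics/t1.png

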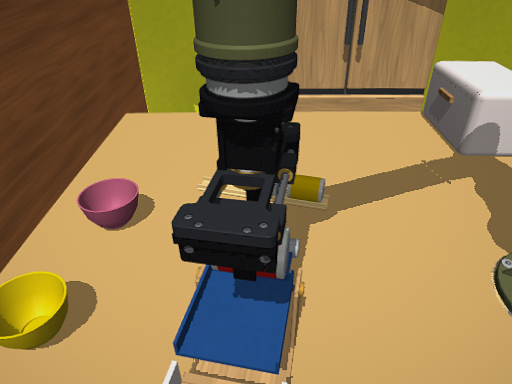

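The gripper is over the tray. The can is mostly hidden, with a red strip visible near (240,270) and its rim near (290,250). I'll fit the can's height from the depth.

```bash
python3 - <<'E'
from h import *
z=np.load('side1.npz');p,d=z['p'],z['d'];h=cv2.cvtColor(p,cv2.COLOR_RGB2HSV).astype(int)
m=((h[...,0]<8)|(h[...,0]>172))&(h[...,1]>180)&(h[...,2]>40);m[:230]=0;m[300:]=0;m[:,:200]=0;m[:,310:]=0
P=cloud('side',d,m);c=np.array([.5089,.107]);D=np.array([.17,.985])
t=(P[:,:2]-c)@D;s=(P[:,:2]-c)@[-.985,.17]
ok=abs(t)<.04;t,s,Z=t[ok],s[ok],P[ok,2];print(ok.sum(),'t',np.percentile(t,[2,50,98]),'z',np.percentile(Z,[2,50,98]),'s',np.percentile(s,[1,99]))
k=t<.0262
for q in np.linspace(Z.min(),Z.max(),7):
    b=abs(Z-q)<.001
    if b.any():print(round(q,4),np.median(t[b]).round(4),b.sum())
g=(h[...,1]<60)&(h[...,2]>90);g[:225]=0;g[285:]=0;g[:,:275]=0;g[:,305:]=0
P=cloud('side',d,g);P=P[(P[:,2]>.17)&(P[:,2]<.27)];print('rim',len(P));t=(P[:,:2]-c)@D;s=(P[:,:2]-c)@[-.985,.17]
print(np.percentile(t,[2,98]),np.percentile(s,[2,50,98]),np.percentile(P[:,2],[2,98]))
E
```

```text
158 t [0.01784283 0.02625734 0.03357692] z [0.20048819 0.20661966 0.23199113] s [-0.02854796  0.02936283]
0.2002 0.0239 9
0.2062 0.0262 33
0.2122 0.028 5
0.2363 0.0154 3
rim 342
[-0.00958819  0.02750396] [0.03036243 0.03444754 0.03721414] [0.20544754 0.24057652]
```

```bash
python3 drive.py '[[0,0,0.2,-0.008,0.006,0.015,0],[0,0,0.3,-0.008,0.006,0.02,0],[0,0,0,0,0,0.02,0],[0,0,0,0,0,0,0],[0,0,0,0,0,0,0]]'
python3 go.py .527 .1165 .131 79.7
```

```text
t: 6.38
ee_pos: [0.529, 0.1094, 0.1499]
orientation: [[-0.982, 0.189, 0.001], [0.189, 0.982, -0.0], [-0.001, -0.0, -1.0]]
wrist_force: [0.1, -0.1, -1.8]
width: 0.6
gripper_force: 20.0
[0.529  0.1094 0.1499] yaw 79.09107125607707 d tool [0.0033 0.0066 0.0189] rz -0.608928743922931 tilt [ 0.0006 -0.0001] 6.375
```

```bash
python3 drive.py '[[0,0,-0.5,0.002,0.006,0.008,0],[0,0,0,0,0,0.007,0],[0,0,0,0,0,0.002,0],[0,0,0,0,0,0,0],[0,0,0,0,0,0,0]]'
python3 go.py .527 .1165 .131 79.7
python3 - <<'E'
from h import *
p,d=imaging.camera('side');np.savez('side2.npz',p=p,d=d)
cv2.imwrite('pics/t2.png',cv2.resize(p[200:384,150:340],None,fx=3,fy=3)[...,::-1])
E
```

```text
t: 7.0
ee_pos: [0.5276, 0.1166, 0.1328]
orientation: [[-0.984, 0.179, 0.0], [0.179, 0.984, 0.0], [-0.0, 0.0, -1.0]]
wrist_force: [-0.2, -0.1, -2.0]
width: 0.604
gripper_force: 20.0
[0.5276 0.1166 0.1328] yaw 79.69125119676849 d tool [ 0.0006 -0.0002  0.0018] rz -0.00874880323151217 tilt [0.0005 0.0002] 7.0
```

View pics/t2.png

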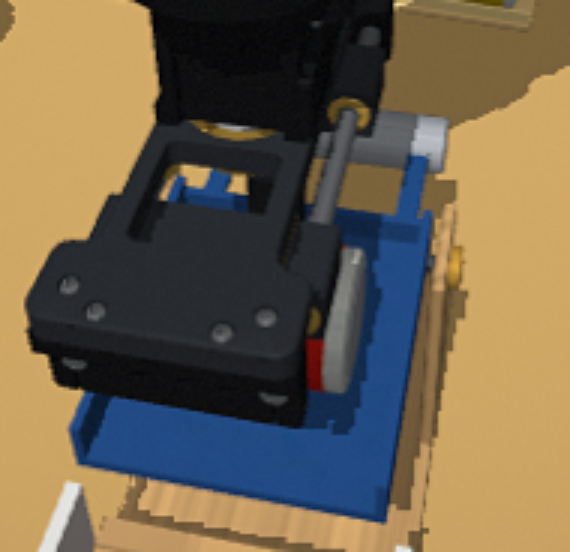

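The can lies across the tray near the middle of the platform, with its right rim at crop (345,320). It is inside the fences and just above the floor. I'll lower it a little more and watch the force.

```bash
python3 drive.py '[[0,0,0,0,0,0.003,0],[0,0,0,0,0,0,0]]'; python3 - <<'E'
from h import *
p,d=imaging.camera('side');h=cv2.cvtColor(p,cv2.COLOR_RGB2HSV).astype(int)
s=sensors.sense();c=np.array(s['ee_pos'])
g=(h[...,1]<60)&(h[...,2]>90);g[:278]=0;g[335:]=0;g[:,:252]=0;g[:,275:]=0
P=cloud('side',d,g);P=P[(P[:,2]>.1)&(P[:,2]<.2)];s_=(P[:,:2]-c[:2])@[-.984,.179];t=(P[:,:2]-c[:2])@[.179,.984]
print(len(P),'tcp z',c[2],np.percentile(P[:,2],[1,5,50,95,99]),np.percentile(t,[2,98]),np.percentile(s_,[2,98]))
E
```

```text
t: 7.3
ee_pos: [0.5273, 0.1165, 0.1293]
orientation: [[-0.984, 0.179, -0.0], [0.179, 0.984, -0.0], [0.0, -0.0, -1.0]]
wrist_force: [-0.1, 0.2, -1.8]
width: 0.6
gripper_force: 20.0
299 tcp z 0.12939717716194246 [0.12943479 0.13435371 0.15649837 0.16405486 0.16453356] [-0.01354046  0.02708849] [0.03069591 0.0369892 ]
```

```bash
python3 drive.py '[[0,0,0,0,0,0,1],[0,0,0,0,0,0,1],[0,0,0,0,0,-0.03,1],[0,0,0,0,0,-0.06,1],[0,0,0,0,0,-0.06,1],[0,0,0,0,0,-0.06,1],[0,0,0,0,0,-0.02,1]]'
python3 - <<'E'
from h import *
p,d=imaging.camera('side');q,_=imaging.camera('top')
cv2.imwrite('pics/r1.png',np.hstack([cv2.resize(p,(400,300)),cv2.resize(q,(400,300))])[...,::-1])
E
```

```text
t: 8.22
ee_pos: [0.5288, 0.1168, 0.3647]
orientation: [[-0.984, 0.179, 0.007], [0.179, 0.984, 0.003], [-0.007, 0.004, -1.0]]
wrist_force: [0.9, -1.0, -0.3]
width: 1.0
gripper_force: 0.0
```

View pics/r1.png

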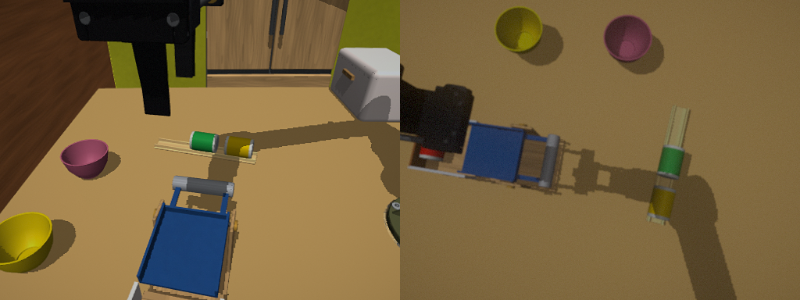

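The can is already in the lane, red at about (432,150) in the composite, and the tray is nearly level again. I'll back off and let things settle.

```bash
python3 drive.py '[[0,0,0,0,-0.05,0,1],[0,0,0,0,-0.05,0,1],[0,0,0,0,-0.05,0,1],[0,0,0,0,-0.05,0,1],[0,0,0,0,-0.05,0,1],[0,0,0,0,0,0,1],[0,0,0,0,0,0,1],[0,0,0,0,0,0,1],[0,0,0,0,0,0,1],[0,0,0,0,0,0,1]]' >/dev/null; W='[[0,0,0,0,0,0,1],[0,0,0,0,0,0,1]]'
python3 drive.py '[[0,0,0,0,0,0,1],[0,0,0,0,0,0,1],[0,0,0,0,0,0,1],[0,0,0,0,0,0,1],[0,0,0,0,0,0,1],[0,0,0,0,0,0,1],[0,0,0,0,0,0,1],[0,0,0,0,0,0,1],[0,0,0,0,0,0,1],[0,0,0,0,0,0,1]]' >/dev/null
python3 drive.py '[[0,0,0,0,0,0,1],[0,0,0,0,0,0,1],[0,0,0,0,0,0,1],[0,0,0,0,0,0,1],[0,0,0,0,0,0,1],[0,0,0,0,0,0,1],[0,0,0,0,0,0,1],[0,0,0,0,0,0,1]]'
python3 - <<'E'
from h import *
p,d=imaging.camera('top');cv2.imwrite('pics/e1.png',p[...,::-1]);M=masks(p);P=cloud('top',d,M['red'])
a=np.radians(79.7);X=np.array([np.cos(a),np.sin(a)]);Y=np.array([-X[1],X[0]]);o=np.array([.527,.1165])-X*.065
q=P[:,:2]-o;print(len(P),'x',np.percentile(q@X,[2,98]),'y',np.percentile(q@Y,[2,98]),'ztop',np.percentile(P[:,2],98)-.109,cv2.minAreaRect(np.float32(P[:,:2]*1000)))
T=cloud('top',d,M['blue']);T=T[abs(T[:,2]-.11)<.02];print(len(T));
T=T[abs((T[:,:2]-o)@Y)<.045];T=T[(T[:,:2]-o)@X>.01];c=np.polyfit((T[:,:2]-o)@X,T[:,2],1);print('slope',c)
E
```

```text
t: 11.82
ee_pos: [0.4827, -0.1294, 0.3596]
orientation: [[-0.984, 0.179, 0.0], [0.179, 0.984, 0.0], [-0.0, 0.0, -1.0]]
wrist_force: [0.2, -0.7, 0.6]
width: 1.002
gripper_force: 0.0Traceback (most recent call last):
  File "<stdin>", line 2, in <module>
  File "h.py", line 17, in masks
    if k!='yellow': R[k]=l==1+st[1:,4].argmax()
                              ~~~~~~~~~~~~~~~^^
ValueError: attempt to get argmax of an empty sequence
```

View pics/e1.png

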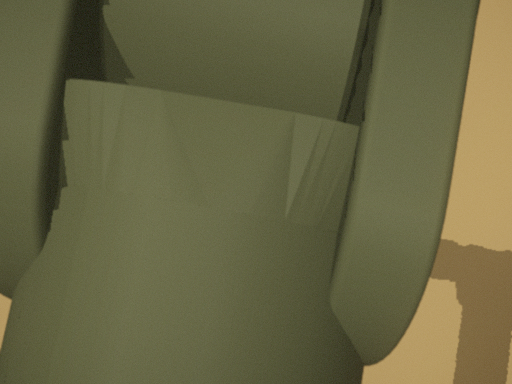

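The arm itself blocks the top view here. I'll move it to the left side, near the start pose.

```bash
python3 drive.py '[[0,0,0,0,0.055,0,1],[0,0,0,0,0.055,0,1],[0,0,0,0,0.055,0,1],[0,0,0,0,0.055,0,1],[0,0,0,0.02,0.055,0,1],[0,0,0,0.03,0.05,0,1],[0,0,0,0.03,0.05,0,1],[0,0,0,0.03,0.05,0,1],[0,0,0,0.03,0.05,0,1],[0,0,0,0.02,0.05,0,1]]'
python3 drive.py '[[0,0,0,0,0,0,1],[0,0,0,0,0,0,1],[0,0,0,0,0,0,1],[0,0,0,0,0,0,1]]'
python3 - <<'E'
from h import *
p,d=imaging.camera('top');cv2.imwrite('pics/e2.png',p[...,::-1]);M=masks(p);P=cloud('top',d,M['red'])
a=np.radians(79.7);X=np.array([np.cos(a),np.sin(a)]);Y=np.array([-X[1],X[0]]);o=np.array([.527,.1165])-X*.065
q=P[:,:2]-o;print(len(P),'x',np.percentile(q@X,[2,98]),'y',np.percentile(q@Y,[2,98]),'ztop',np.percentile(P[:,2],98)-.109,cv2.minAreaRect(np.float32(P[:,:2]*1000)))
T=cloud('top',d,M['blue']);T=T[abs(T[:,2]-.11)<.02]
T=T[abs((T[:,:2]-o)@Y)<.045];T=T[(T[:,:2]-o)@X>.01];print('slope',np.polyfit((T[:,:2]-o)@X,T[:,2],1))
E
```

```text
t: 13.12
ee_pos: [0.4178, 0.4179, 0.3599]
orientation: [[-0.984, 0.178, 0.0], [0.178, 0.984, 0.001], [-0.0, 0.001, -1.0]]
wrist_force: [0.8, 0.0, -0.6]
width: 1.0
gripper_force: 0.0
t: 13.62
ee_pos: [0.42, 0.4146, 0.36]
orientation: [[-0.983, 0.181, 0.001], [0.181, 0.983, 0.0], [-0.001, 0.0, -1.0]]
wrist_force: [-0.1, -0.8, -0.0]
width: 1.005
gripper_force: 0.0
437 x [0.20060085 0.23389781] y [-0.02581486  0.02657105] ztop -0.030099595821869427 ((553.7482299804688, 266.5319519042969), (36.368228912353516, 54.86215591430664), 79.85230255126953)
slope [-0.00246414  0.10890634]
```

View pics/e2.png

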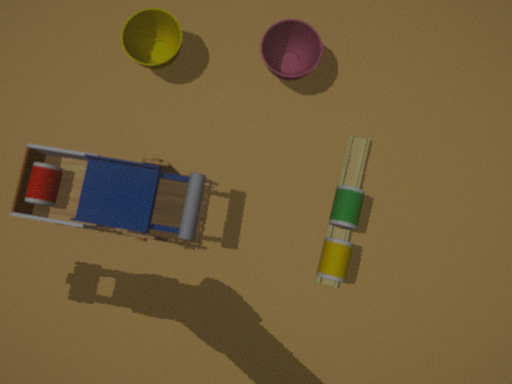

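The red can is at the end stop at (43,184), with tray x about 0.217 and y about 0. The tray is level and the green and yellow cans are where they started, so I'm handing in.

```bash
python3 -c "
from workcell import env, imaging, sensors, close_job
print(close_job())"
```

```text
the job is handed in; nothing more can be done
None
```

The red can lies still at the lane's end stop, the tray is level again, the green and yellow cans have not moved, and I handed the job in at about 13.7 s; the hand-in did not report a verdict.

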